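# Lock the clamshell pill mould with its pin

## Task

Pull the little cabinet's drawer out to its stop and leave it out; take the steel locking pin from it, leaving the wooden tamper where it stands. Swing the lid of the aluminium pill mould shut, put the pin down through the hole in the lid into the hole in the base, and push it fully home by its grip so that the lid is pressed flat shut against its springs. Finish while still gripping the pin and pressing it down like that; do not disturb the jar, the mortar and the bottle.

Things in the scene. Friction and masses are not known exactly. Their poses are not given: they have to be found in the camera images.
- cabinet: Small dark red wooden cabinet fixed on the table, 200 deep (x) x 220 wide (y) x 110 mm high, with one drawer. Its origin is on the table, 40 mm behind the front face, midway across; its -x axis points out of the front, z up. The drawer's front panel stands 12 mm proud of the cabinet's front face.
- drawer (a joint): How far the drawer is pulled out along the cabinet's -x, m: 0 shut, 0.13 at its stop. It slides against about 2 N of friction and stays where it is left.
- drawer_knob (a point): Centre of the drawer's brass knob, a disc 22 mm in diameter and 16 mm long along the cabinet's x, 24 mm out from the drawer's front panel, 42 mm below the cabinet's top and 68 mm above the table. It can be pinched from above across the cabinet's y.
- mould: Base half of the clamshell pill mould, aluminium, fixed on the table. Its origin is on the table right under the hinge line; its -x axis points from the hinge to the locking lug, y runs along the hinge, z up. Block 30 mm high, 120 mm wide (y), reaching from x = +5 to -130 mm; the lug, 40 mm wide, goes on to x = -168 mm.
- mould_hinge (a point): Middle of the lid's hinge line, 36 mm above the table, straight above the mould's origin. The lid is a 0.35 kg plate, 10 mm thick (5 mm to either side of the plane through the hinge line), 120 mm wide, reaching 132 mm from the hinge, with a lug 40 mm wide on to 169 mm from the hinge.
- lid (a joint): Angle of the mould's lid, rad: 0 pressed flat shut, 1.5 upright and open. The hinge is stiff: above about 1 rad the lid stays put; pushed lower it falls by itself on two sprung plungers that hold it 0.07 to 0.12 rad open. Pressing it flat from there takes about 7 N at the lug, and it rises again when let go.
- lid_hole (a point): Centre of the hole in the lid's lug, on the outer (upper) face, 150 mm from the hinge line. The hole is 14 mm in diameter and 10 mm long; its axis is this point's z.
- base_hole (a point): Centre of the mouth of the hole in the base's lug, on the lug's top face 30 mm above the table, 150 mm from the hinge line. Vertical through hole 12.5 mm in diameter with a chamfered mouth. With the lid flat shut the two holes are in line.
- pin_center (a point): Middle of the loose steel locking pin (half-way up, 37 mm above its foot), 74 mm long, 70 g, z up along it. From the foot up: a shaft 10 mm in diameter, 34 mm long with a chamfered foot; a collar 24 mm in diameter, 4 mm thick, which stops on the lid; a round grip 16 mm in diameter, 36 mm long.
- pin_tip (a point): Centre of the pin's foot. The pin stands upright in one of two sockets of a block in the drawer, its collar on the block's top 52 mm above the table, its top 92 mm above the table; the sockets lie 20 mm behind the cabinet's origin (its +x, drawer shut) and 40 mm to either side; either may hold the pin.
- tamper_center (a point): Middle (37 mm above its foot) of a wooden tamper, 74 mm long, head 22 mm wide, no collar, standing in the other socket. Not needed.
- jar_mid (a point): Bystander: small blue and white porcelain jar, 70 mm in diameter, 95 mm high; point 40 mm above its underside.
- mortar_mid (a point): Bystander: stone mortar bowl, 84 mm in diameter, 45 mm high; point 20 mm above its underside.
- bottle_mid (a point): Bystander: white plastic jar, 56 mm in diameter, 100 mm high; point 40 mm above its underside.
Things that resemble listed ones, but are neither listed nor needed, are in the scene too. What is meant by the mould is not turquoise, and is the larger of those in its own colour.

How it is judged (in metres and radians):
On the way, in this order (a step that is already met when the one before it is completed fails the run):
1. the drawer is pulled out to its stop (value of joint drawer above 0.12 m), for 0.2 s.
2. the locking pin is lifted out of the drawer (height (world z) of pin_tip above 0.06 m), for 0.1 s.
At the end, for the whole second after the job is handed in: Drawer still out (more than 110 mm); lid pressed flat (under 0.025 rad); the pin upright (0.12 rad) in both holes, its foot at least 18 mm below the base's top face and within 4 mm of the hole's axis, at rest; the fingers still on the pin (over 3 N) and the pin pressing on the mould (over 3 N) (value of joint drawer above 0.11 m and value of joint lid below 0.025 rad and z of pin_tip in the frame of base_hole below -0.018 m and horizontal distance between pin_tip and base_hole below 0.004 m and angle between the z axis of pin_center and the z axis of base_hole, either way round below 0.12 rad and contact force between pin and mould above 3 N and contact force between the fingers and pin above 3 N and linear speed of pin below 0.02 m/s); the arm keeps its last pose, push and grip.
It fails at once if the jar, the mortar or the bottle is moved or knocked over (more than 30 mm) (distance of any of jar_mid, mortar_mid, bottle_mid from where it was at the start of the episode above 0.03 m).
It fails at once if the tamper is taken out of its socket (height (world z) of tamper_center above 0.085 m).
It also fails if it takes over 67 s, if anything falls off the work surface, if the arm or the gripper's body presses on something with over 40 N, if the wrist force passes 120 N, or if a joint passes its speed limit or range.

## Robot

A 6-joint arm with a two-finger parallel gripper is mounted at the origin on the work surface. World frame = base frame: x ahead of the robot, y to its left, z up, the work surface at z = 0. Lengths are in m, angles in degrees, forces in N, time in s.
With the tool pointing down it reaches from about 0.325 to 0.85 m from the base axis. Payload 15.5 kg.
Tool frame: the origin (TCP) lies midway between the tips of the shut fingers; the grasp point (between the pads) lies 19 mm behind it; z points along the fingers, y is the line along which they close (so a half turn about z gives the same grasp; the last joint's range is limited). The gripper opens to 91 mm and grips with 3 to 60 N. Pads are 32 mm wide; open, the fingers measure 118 mm over their backs; the gripper's body (76 mm by 178 mm) begins 60 mm behind the grasp point.
Start: joints at [64.429, 28.281, 77.091, -0, 74.628, -5.472], TCP at [0.215, 0.587, 0.214] pointing down, gripper open.
Joint ranges: [-166.48, 166.48], [-47.26, 123.95], [12.59, 153.08], [-70.14, 250.14], [6.76, 159.57], [-176.63, 176.63]. Speed limits (degrees/s): [108.29, 108.29, 147.25, 172.46, 172.46, 172.46].

## Interface

Orientations are given as a 3x3 rotation matrix whose columns are the frame's x, y, z axes.
In Python, from bench import ctrl gives the robot as it stands. The module is installed in compiled form; this text tells all that it offers. Calls block until the motion is done:
- ctrl.goto(position, orientation): joint-space move of the TCP to a pose.
- ctrl.move_l(position, vel=0.15, ori=None, contact_N=None): straight line of the TCP; ori=None keeps the orientation; vel is the mean speed in m/s. With contact_N (N) it stops when the force on the tool has changed by that much, and returns True; else False.
- ctrl.movej(angles): joint-space move.
- ctrl.command_gripper(opening): opening from 0.0 (shut) to 1.0 (fully open); the grip force is fixed at half the most; returns when the fingers have stopped.
- ctrl.sleep(seconds).
- ctrl.ik(position, orientation): joint angles nearest the present ones, or None.
- ctrl.read_camera(name): name is "side" or "top" or "wrist"; returns the picture (384x512x3 uint8, blue, green, red); there is no depth.
- ctrl.camera_params(name): a dict with "fx", "fy", "cx", "cy" (pixels), "pose" (4x4, takes a point from camera to world coordinates); the wrist camera has in their place "T_tool_cam" (4x4, takes a point from camera to tool coordinates, whose origin is the TCP and whose axes are the flange's). Camera axes: x right, y up, looking along -z (the intrinsics and any distortion apply to the point x, -y, -z); pixel columns grow to the right and rows downward; lengths in m; the calibration is good to about 2 mm. A picture is of the moment at which its call begins: read the wrist's pose just before it. camera_params takes no time and is no camera call.
A pose or a line that the arm cannot do raises ctrl.MotionError and nothing moves.
- ctrl.sign_off(): hands the job in; it is judged then, once.
Readings, each from a call of its own:
- ctrl.current_t(): time.
- ctrl.current_q(): joint angles.
- ctrl.current_dq(): joint speeds.
- ctrl.current_effort(): joint torques, N m.
- ctrl.current_tool_pos(): TCP position.
- ctrl.current_eef_rot(): TCP orientation.
- ctrl.current_contact_force(): force on the tool from outside, world axes, zero at the start.
- ctrl.current_wrist_torque(): the same for the moment, N m.
- ctrl.current_grip_width(): opening from 0.0 (shut) to 1.0 (fully open).
- ctrl.current_grasp_force(): force on a finger pad.
Only numpy, scipy, OpenCV 4.12 (cv2) and the standard library are available. Lean on these libraries where they do the work, as an engineer would, in place of code of your own. Each camera call takes 0.05 s, during which the arm holds its last target. There are 200 camera calls.

## Working session

There is one attempt and no reset: what is moved stays moved. The work goes in short steps, each a Python script; the robot and the scene stay as the last script left them, time stands still between calls to the robot, and variables do not carry over. Pictures are saved under pics/ and viewed, at most 10 in all, crops included, and the job is handed in when it is done.

```bash
mkdir -p pics
python3 - <<'E'
from bench import ctrl
import cv2,numpy as np
for n in("side","top","wrist"):
    im=ctrl.read_camera(n); cv2.imwrite(f"pics/{n}0.png",im)
    p=ctrl.camera_params(n); print(n,{k:(np.round(v,4).tolist() if hasattr(v,'__len__') else v) for k,v in p.items()})
print(ctrl.current_t(),ctrl.current_eef_rot())
E
```

```text
side {'fx': 416.4092989328097, 'fy': 416.4092989328097, 'cx': 260.9702091407574, 'cy': 188.73028352275296, 'pose': [[0.9527, 0.1428, -0.2681, 0.1859], [-0.3033, 0.4941, -0.8147, -0.9175], [0.0161, 0.8576, 0.5141, 0.7072], [0.0, 0.0, 0.0, 1.0]]}
top {'fx': 499.70415253977967, 'fy': 499.70415253977967, 'cx': 256.70462476449416, 'cy': 189.7743663847066, 'pose': [[0.0152, 0.9962, -0.0854, 0.3967], [-0.9999, 0.0153, -0.0001, 0.0654], [0.0012, 0.0854, 0.9963, 1.4799], [0.0, 0.0, 0.0, 1.0]]}
wrist {'fx': 272.67603981130003, 'fy': 272.67603981130003, 'cx': 251.28446816002585, 'cy': 188.68316271721213, 'T_tool_cam': [[0.0008, 0.9652, 0.2615, 0.0734], [1.0, -0.0008, -0.0001, 0.0004], [0.0001, 0.2615, -0.9652, -0.1712], [0.0, 0.0, 0.0, 1.0]]}
0.15 [[-9.39092413e-01  3.43664492e-01 -3.95328465e-04]
 [ 3.43664705e-01  9.39092083e-01 -7.93948751e-04]
 [ 9.83978379e-05 -8.81451689e-04 -9.99999607e-01]]
```

View pics/top0.png

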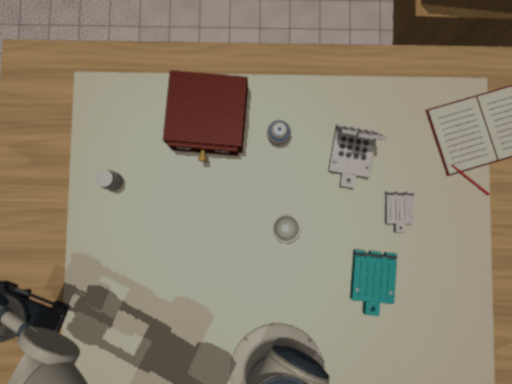

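View pics/side0.png

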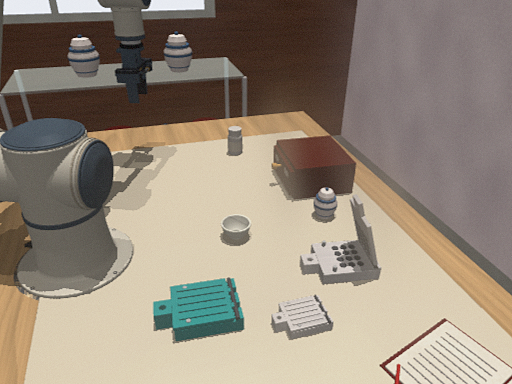

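```bash
cat > h.py <<'E'
from bench import ctrl
import cv2,numpy as np
def ray(cam,uv,T=None):
    p=ctrl.camera_params(cam); T=p["pose"] if T is None else T
    d=np.array([(uv[0]-p["cx"])/p["fx"],-(uv[1]-p["cy"])/p["fy"],-1.])
    T=np.asarray(T); return T[:3,3],T[:3,:3]@d
def on_z(cam,uv,z,T=None):
    o,d=ray(cam,uv,T); return o+d*(z-o[2])/d[2]
def meet(r1,r2):
    (o1,d1),(o2,d2)=r1,r2
    s=np.linalg.lstsq(np.c_[d1,-d2],o2-o1,rcond=None)[0]
    a,b=o1+s[0]*d1,o2+s[1]*d2; return (a+b)/2,np.linalg.norm(a-b)
def wpose():
    T=np.eye(4); T[:3,:3]=ctrl.current_eef_rot(); T[:3,3]=ctrl.current_tool_pos()
    return T@np.asarray(ctrl.camera_params("wrist")["T_tool_cam"])
def shot(name):
    T=wpose(); im=ctrl.read_camera("wrist"); cv2.imwrite(f"pics/{name}.png",im); np.save(f"pics/{name}.npy",T); return im,T
def down(xdir):  # tool down, tool x along xdir (deg in world)
    a=np.radians(xdir); x=np.array([np.cos(a),np.sin(a),0]); z=np.array([0,0,-1.]); return np.c_[x,np.cross(z,x),z]
E
python3 - <<'E'
from h import *
np.set_printoptions(precision=4,suppress=True)
for n,uv,z in[("cabFL",(165,148),.11),("cabFR",(242,155),.11),("cabBL",(170,72),.11),("cabBR",(248,76),.11),("knob",(203,157),.068),
 ("mould lug end",(347,188),.03),("hole",(348,181),.03),("blkFL",(331,171),.03),("blkFR",(369,177),.03),("lidtopR",(385,137),.17),("lidL",(338,127),.17),("jar",(279,130),.09),("mortar",(286,229),.045),("bottle",(108,179),.1)]:
    print(n,on_z("top",uv,z))
im=cv2.imread("pics/top0.png"); c=im[60:200,150:400]; cv2.imwrite("pics/topc.png",cv2.resize(c,None,fx=3.2,fy=3.2,interpolation=cv2.INTER_CUBIC))
E
```

```text
cabFL [0.6264 0.3213 0.11  ]
cabFR [0.6101 0.1077 0.11  ]
cabBL [0.8422 0.314  0.11  ]
cabBR [0.8342 0.0948 0.11  ]
knob [0.6092 0.2201 0.068 ]
mould lug end [ 0.5302 -0.1975  0.03  ]
hole [ 0.5508 -0.2004  0.03  ]
blkFL [ 0.5794 -0.1507  0.03  ]
blkFR [ 0.5634 -0.2617  0.03  ]
lidtopR [ 0.6549 -0.273   0.17  ]
lidL [ 0.6799 -0.1482  0.17  ]
jar [0.686  0.0052 0.09  ]
mortar [ 0.4083 -0.0201  0.045 ]
bottle [0.5387 0.4787 0.1   ]
```

View pics/topc.png

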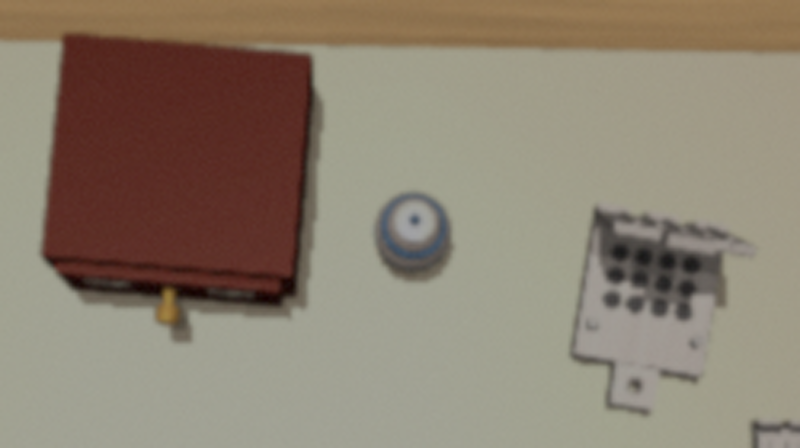

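Run:
```python
from h import *
np.set_printoptions(precision=4,suppress=True)
print(on_z("top",(202.5,155),.068),on_z("top",(202.5,157.5),.068))
R=down(175)
ctrl.goto([.58,.222,.21],R); im,T=shot("k1")
ctrl.move_l([.58,.282,.21],.2); im2,T2=shot("k2")
rs=[]
for i,t in((im,T),(im2,T2)):
    h=cv2.cvtColor(i,cv2.COLOR_BGR2HSV); m=cv2.inRange(h,(14,110,60),(32,255,255))
    n,l,s,c=cv2.connectedComponentsWithStats(m); k=[(s[j],c[j]) for j in range(1,n) if s[j][4]>60]; print(k)
print(ctrl.current_t())
```

```text
[0.6149 0.2216 0.068 ] [0.6077 0.2214 0.068 ]
[(array([245, 193,  18,  28, 371], dtype=int32), array([253.6765, 204.8491])), (array([ 84, 235,  28,  48, 624], dtype=int32), array([ 94.3622, 258.7708])), (array([392, 235,  27,  48, 616], dtype=int32), array([408.2955, 258.6023])), (array([244, 238,  48,   2,  81], dtype=int32), array([267.1481, 238.5062])), (array([ 238,  292,  256,   17, 3343], dtype=int32), array([371.7083, 301.4334])), (array([351, 366,  21,  12, 180], dtype=int32), array([362.2, 371.9])), (array([372, 375,  12,   9,  73], dtype=int32), array([376.6438, 379.9452]))]
[(array([ 487,   58,   25,  177, 2310], dtype=int32), array([503.0195, 171.0528])), (array([195, 197,  19,  28, 374], dtype=int32), array([204.1043, 208.8369])), (array([ 84, 235,  28,  48, 623], dtype=int32), array([ 94.3018, 258.7881])), (array([392, 235,  27,  48, 617], dtype=int32), array([408.2788, 258.5835])), (array([212, 242,  50,   2,  85], dtype=int32), array([236.4824, 242.5176])), (array([ 238,  292,  256,   17, 3344], dtype=int32), array([371.6379, 301.4348])), (array([351, 366,  21,  12, 185], dtype=int32), array([362.0757, 372.0703])), (array([372, 375,  12,   9,  73], dtype=int32), array([376.6712, 379.9589]))]
2.575
```

View pics/k1.png

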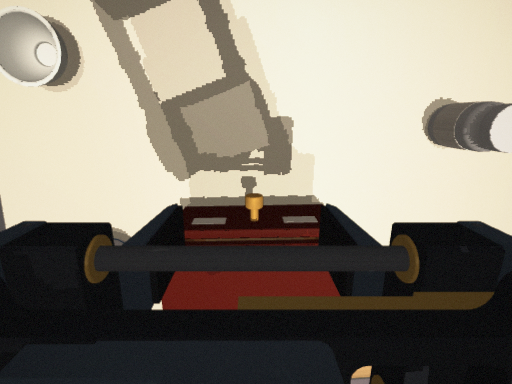

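Run:
```python
from h import *
np.set_printoptions(precision=4,suppress=True)
T1,T2=np.load("pics/k1.npy"),np.load("pics/k2.npy")
p,e=meet(ray("wrist",(254,200),T1),ray("wrist",(204.3,204),T2)); print(p,e)
print(on_z("wrist",(254,200),.068,T1))
# cabinet top front edge yaw via panel edge: red mask
i=cv2.imread("pics/k1.png"); m=cv2.inRange(i,(0,0,60),(50,50,255)); 
k=on_z("wrist",(254,200),.068,T1)
R=down(175)
g=k.copy(); g[2]=.068-.012  # TCP; grasp point 7 mm above the knob centre
ctrl.command_gripper(.55)
ctrl.move_l([k[0],k[1],.15],.2,R)
print(ctrl.move_l(g,.1,contact_N=10),ctrl.current_tool_pos())
ctrl.command_gripper(0)
print(ctrl.current_grip_width()*91,ctrl.current_grasp_force(),ctrl.current_contact_force(),ctrl.current_t())
```

```text
[0.6053 0.2242 0.0682] 0.0001313470744333268
[0.6055 0.2242 0.068 ]
False [0.6059 0.2244 0.0566]
20.86750520202415 30.00058025121689 [-1.4003 -6.769   2.4918] 5.5833
```

Run:
```python
from h import *
np.set_printoptions(precision=4,suppress=True)
p0=ctrl.current_tool_pos(); a=np.radians(175); u=np.array([np.cos(a),np.sin(a),0])
print(ctrl.move_l(p0+.12*u,.1,contact_N=25))
print(ctrl.move_l(p0+.137*u,.04,contact_N=15)); ctrl.sleep(.3)
p=ctrl.current_tool_pos(); print((p-p0),np.linalg.norm(p-p0),ctrl.current_grip_width()*91,ctrl.current_contact_force())
ctrl.command_gripper(.6)
ctrl.move_l(p+[0,0,.12],.2); c=p+.03*u
ctrl.move_l([c[0],c[1],.24],.2)
shot("d1"); print(ctrl.current_t())
```

```text
False
True
[-0.1304  0.0089 -0.0001] 0.13069080287523585 21.026716450615464 [-1.3072 -3.5191  7.7463]
9.5583
```

View pics/d1.png

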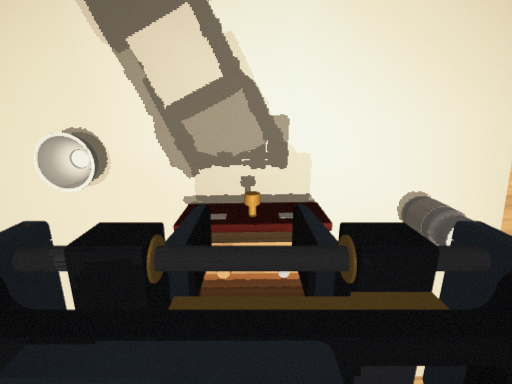

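Run:
```python
from h import *
np.set_printoptions(precision=4,suppress=True)
p=ctrl.current_tool_pos(); a=np.radians(175); u=np.array([np.cos(a),np.sin(a),0]); v=np.array([-u[1],u[0],0])
q=p-.15*u; q[2]=.22
ctrl.move_l(q,.25); a,_=shot("d2")
q2=p-.12*u-.0*v; q2[2]=.26
ctrl.move_l(q2,.25); b,_=shot("d3")
cv2.imwrite("pics/d23.png",np.vstack([cv2.resize(i[100:300,100:412],None,fx=1.45,fy=1.45) for i in(a,b)])); print(ctrl.current_t())
```

```text
10.7583
```

View pics/d23.png

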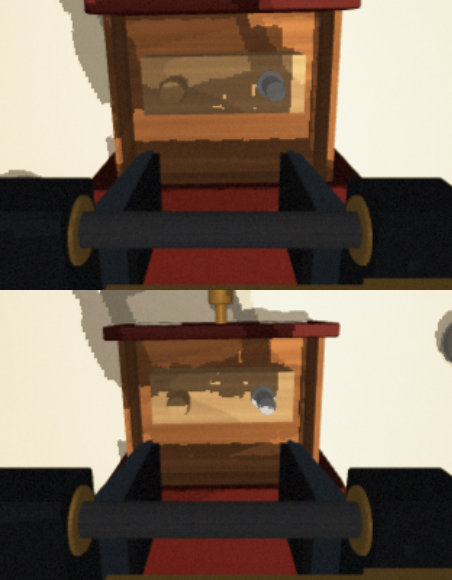

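Run:
```python
import cv2,numpy as np
for n,(r,c) in(("d2",(142,268)),("d3",(160,266))):
    i=cv2.imread(f"pics/{n}.png").astype(int)[r:r+34,c:c+36]
    d=i[...,0]-i[...,2]; 
    print(n,r,c)
    for y in range(34): print(''.join('.' if d[y,x]<-5 else '%x'%(min(15,i[y,x,1]//16)) for x in range(36)))
```

```text
d2 142 268
....................................
....................................
....................................
....................................
....................................
....................................
....................................
....................................
...............5.6.6.5..............
..............6656..556.............
............565.5..555..............
...........5655.444445556...........
..........56655444444445.6..........
............5444444.44445.6.........
..........66.444.4444.5.45..........
..........65544444456.5555..........
.........5..444445.5665...5.........
..........66544455.5..65.55.........
............54445.5..5655.5.........
...........654445555655555..........
...........55544555....5.5..........
............65.455.5..5.5655........
............55.45.55..6.6...........
..............5455555.66.6.6........
...................55565.66.........
...................55.6.66..........
..................5..55.6...........
.....................55.............
....................................
................
[... 737 characters left out ...]
.......54444455555.5..............
...........44455..555...............
...........4455.55.5.5..............
.............5.5...55.5.............
............5.5.55.5.5..............
..............6.....................
....................................
....................................
....................................
....................................
....................................
....................................
....................................
....................................
....................................
....................................
....................................
....................................
....................................
```

Run:
```python
from h import *
np.set_printoptions(precision=4,suppress=True)
for n,(r,c) in(("d2",(142,268)),("d3",(160,266))):
    i=cv2.GaussianBlur(cv2.imread(f"pics/{n}.png"),(3,3),0).astype(int)[r:r+34,c:c+36]
    s=(i.max(2)-i.min(2))/i.max(2)
    print(n)
    for y in range(5,34): print(''.join('.' if s[y,x]>.28 else '%x'%(min(15,i[y,x,1]//16)) for x in range(36)))
T2,T3=np.load("pics/d2.npy"),np.load("pics/d3.npy")
print(on_z("wrist",(289.3,163.7),.092,T2),on_z("wrist",(285.5,159.5),.056,T2))
u=np.array([np.cos(np.radians(175)),np.sin(np.radians(175)),0]);v=np.array([-u[1],u[0],0])
k=np.array([.6057,.2243,0]); o=k-.076*u+.0*u
for s in(1,-1): print("nominal",o+u*.11+v*.04*s)
```

```text
d2
....................................
....................................
...............5555555..............
.............55556666555............
............5555555555655...........
...........555555555555555..........
..........55555555444555555.........
..........55555444444445555.........
..........555544444444445555........
.........5555444444455555555........
.........5555444445555555555........
.........6655444455555555555........
.........6655444555555555555........
.........66554445555555555555.......
.........55554445555555555555.......
..........5555445555555555555.......
..........5555555555555555555.......
...........555555555555665555.......
............55555555556666655.......
..............55555555666665........
................555556666655........
..................55555655..........
....................55555...........
....................................
....................................
....................................
....................................
....................................
....................................
d3
.....................
[... 459 characters left out ...]

........bcb7555555555556............
.........bb9776677666656............
..........ba8889aa987766............
............9abbccba9987............
.............bcdddccbba.............
.............bcddddddcb.............
..............bccdddccb.............
................bcccb...............
....................................
....................................
....................................
....................................
....................................
....................................
....................................
....................................
[0.5753 0.2652 0.092 ] [0.5763 0.2651 0.056 ]
nominal [0.5683 0.1874 0.    ]
nominal [0.5753 0.2671 0.    ]
```

Run:
```python
from h import *
np.set_printoptions(precision=4,suppress=True)
T2,T3=np.load("pics/d2.npy"),np.load("pics/d3.npy")
print(meet(ray("wrist",(289.3,162.8),T2),ray("wrist",(283.4,179),T3)))
a,b=on_z("wrist",(289.3,162.8),.092,T2),on_z("wrist",(283.4,179),.092,T3);print(a,b)
g=(a+b)/2
R=down(175)
ctrl.command_gripper(.5)
ctrl.move_l([g[0],g[1],.16],.2,R)
print(ctrl.move_l([g[0],g[1],.0585],.1,contact_N=10),ctrl.current_tool_pos())
ctrl.command_gripper(0)
print(ctrl.current_grip_width()*91,ctrl.current_grasp_force(),ctrl.current_contact_force(),ctrl.current_t())
```

```text
(array([0.5768, 0.2668, 0.0775]), np.float64(0.00036562224044970514))
[0.5743 0.2652 0.092 ] [0.5733 0.2652 0.092 ]
False [0.5742 0.2654 0.0592]
15.433187861118672 30.000336170196533 [-0.6597  0.0968  1.8632] 13.5583
```

Run:
```python
from h import *
np.set_printoptions(precision=4,suppress=True)
p=ctrl.current_tool_pos()
ctrl.move_l(p+[0,0,.06],.1); ctrl.move_l(p+[0,0,.20],.2)
print(ctrl.current_grip_width()*91,ctrl.current_grasp_force())
u=np.array([np.cos(np.radians(170)),np.sin(np.radians(170)),0]); h=np.array([.5515,-.2015,0])
q=h-.05*u; q[2]=.26
ctrl.goto(q,down(170)); a,_=shot("m1")
q[2]=.26; q2=q+.05*u
ctrl.move_l(q2,.2); b,_=shot("m2"); print(ctrl.current_t())
cv2.imwrite("pics/m12.png",np.hstack([i[:,110:400] for i in(a,b)]))
```

```text
15.337795501079523 29.999801516532898
17.3917
```

View pics/m12.png

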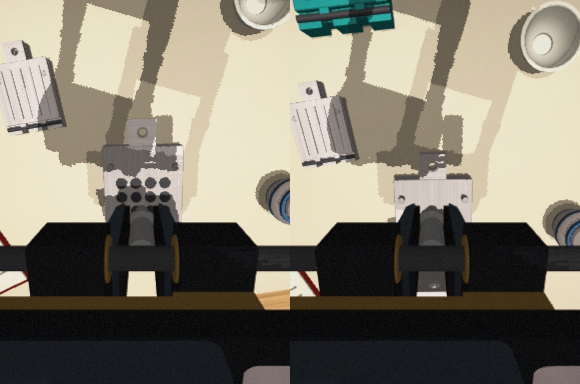

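Run:
```python
from h import *
np.set_printoptions(precision=4,suppress=True)
rs=[]
for n,(c,r) in(("m1",(252,132)),("m2",(252,166))):
    g=cv2.cvtColor(cv2.imread(f"pics/{n}.png"),cv2.COLOR_BGR2GRAY)[r-12:r+12,c-18:c+18]
    print(n,r-12,c-18)
    for y in range(24): print(''.join('%x'%(v//16) for v in g[y]))
T=np.load("pics/m1.npy"),np.load("pics/m2.npy")
print(meet(ray("wrist",(252,132),T[0]),ray("wrist",(252,165.5),T[1])))
print(on_z("wrist",(252,132),.03,T[0]),on_z("wrist",(252,165.5),.03,T[1]))
h=on_z("wrist",(252,132),.03,T[0]); a=np.radians(170);u=np.array([np.cos(a),np.sin(a),0]); H=h-.15*u
for z in(.18,.19,.205):
    print(z,(on_z("wrist",(253,287),z,T[1])-H)@u,(on_z("wrist",(253,293),z,T[1])-H)@u)
```

```text
m1 120 234
6668899999999999999988999999899ad888
6668888888899989899999999999899ad888
668889899989898999898989999999999888
668889988898989889999999899999998888
668888899988988989989889988888988888
668888888898889889988989898999898888
678888899889989999889999989999999888
688889999999999877777899999999998888
678889889999998766667679999999999888
688889999999987788888678999999998888
688889999999876688888877999999998888
788889999999877888888877899999998888
888888888888867888888867898899898888
888888998899866788888867899999998888
888889999999876578888667899999988888
888888889988887556775678989999898888
788888888888887565556678888888898888
688888888888888766777888888888ad8888
688888899889888888888898898899be8888
888888898888888998889888888989be8888
88888899889999888989999989999ada8888
88888999999999999999999999999be98888
88888989998999999989899999999bed8888
8888888888888888888888888988aeee8777
m2 154 234
66566555555555555555555557bccca56666
6666655666566666655566668cddddc66666
6666665655555566555556667a8788756666
666666555655556555556556666565566665
666656556656655555665666656666556666
66666
[... 259 characters left out ...]
556566555556666554566566556accc
6556665555556554455544578666667acccc
666566666666555544444468accccccccccc
a6666655555656555444569acdddddddcccc
cbba6655555555569766789cddddddddcccc
cccca6555555557ba9999bccddcdddddcccc
cccb76555655568dcccccccdddddddddcccc
9ccb6655555667cdcddcdddddddddddcbcc8
6777665666667cdddddddddddddddddc9776
5555555666668ddddddddddddddddddc8444
4444456767cccddddddddddddddddddc8444
444447cb6accdccccccdcddddddddddc8444
(array([ 0.5531, -0.1995,  0.0216]), np.float64(0.00041455187147188287))
[ 0.5526 -0.1992  0.03  ] [ 0.5516 -0.1995  0.03  ]
0.18 0.047942399738942924 0.040587356294207115
0.19 0.05495056860361377 0.04788782826779296
0.205 0.0654628219006199 0.05883853622817185
```

Run:
```python
from h import *
np.set_printoptions(precision=4,suppress=True)
h=np.array([.5524,-.1993,0]); a=np.radians(170);u=np.array([np.cos(a),np.sin(a),0]);Z=np.array([0,0,1.])
H=h-.15*u+.036*Z
def pose(t,r,d):
    e=np.cos(t)*u+np.sin(t)*Z; n=-np.sin(t)*u+np.cos(t)*Z
    return H+r*e+d*n, np.c_[-n,np.cross(-e,-n),-e]
def go(t,r,d,v,c=None):
    p,R=pose(t,r,d); return ctrl.move_l(p,v,R,contact_N=c)
t=1.25
go(t,.25,.08,.25); print("above",ctrl.current_tool_pos())
print(go(t,.125,.08,.2,10))
print(go(t,.125,.024,.1,12))
for t in(1.15,1.05,.95,.87,.8): print(t,go(t,.125,.023,.08,25),ctrl.current_contact_force(),ctrl.current_grip_width()*91)
go(t,.15,.10,.2); 
q=h-.05*u; q[2]=.26
ctrl.move_l(q,.25,down(170)); a,_=shot("m3"); s=ctrl.read_camera("side"); print(ctrl.current_t())
cv2.imwrite("pics/m3s.png",np.hstack([a[:,110:400],s[150:300,250:450].repeat(2,0).repeat(2,1)[:300] if 0 else cv2.resize(s[150:342,270:470],(400,384))]))
```

```text
above [ 0.6966 -0.2245  0.2978]
False
False
1.15 False [ 1.0958 -0.7402 -0.2127] 15.45017402455687
1.05 False [ 1.2285 -0.8831 -0.2526] 15.011402996981428
0.95 False [ 0.7961 -0.7534 -0.2707] 15.44422973015492Traceback (most recent call last):
  File "<stdin>", line 14, in <module>
  File "<stdin>", line 9, in go
bench.MotionError: the arm cannot follow that straight line within its joint ranges
```

Run:
```python
from h import *
np.set_printoptions(precision=4,suppress=True)
h=np.array([.5524,-.1993,0]); a=np.radians(170);u=np.array([np.cos(a),np.sin(a),0]);Z=np.array([0,0,1.])
t=.95; n=-np.sin(t)*u+np.cos(t)*Z; p=ctrl.current_tool_pos()
for k in(.01,.02):
    try: print(ctrl.move_l(p-k*n,.08,contact_N=20),ctrl.current_contact_force())
    except ctrl.MotionError as e: print(e); break
p=ctrl.current_tool_pos()
ctrl.move_l(p+.08*n+.05*Z,.2)
q=h-.05*u; q[2]=.26
ctrl.move_l(q,.25,down(170)); a,_=shot("m3"); s=ctrl.read_camera("side"); print(ctrl.current_t(),ctrl.current_grip_width()*91)
cv2.imwrite("pics/m3s.png",np.hstack([a[:,110:400],cv2.resize(s[150:342,270:470],(400,384))]))
```

```text
False [-0.111  -0.5279 -0.3161]
False [ 0.3785  0.0532 -0.6331]
23.3417 15.25879391629568
```

View pics/m3s.png

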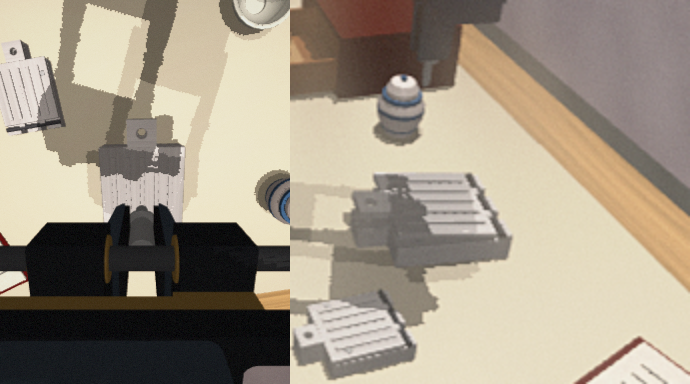

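Run:
```python
from h import *
np.set_printoptions(precision=1,suppress=True)
p=ctrl.camera_params("wrist"); Tc=np.linalg.inv(p["T_tool_cam"])
def proj(x):
    c=Tc@np.r_[x,1]; return np.array([p["cx"]+p["fx"]*c[0]/-c[2],p["cy"]-p["fy"]*c[1]/-c[2]])
L=.0412
for n,x in dict(foot=(0,0,L),footF=(.005,0,L-.001),footchB=(.0,0.005,L-.001),yl=(0,-.005,L-.01),collF=(.012,0,L-.034),collY=(0,.012,L-.034),collYm=(0,-.012,L-.034),collTopF=(.012,0,L-.038),foot_2mm=(.002,0,L)).items(): print(n,proj(x))
i=cv2.imread("pics/m3.png")[195:265,222:282]
g=cv2.cvtColor(i,cv2.COLOR_BGR2GRAY)
cv2.imwrite("pics/foot.png",cv2.resize(np.clip(i.astype(float)*2.5,0,255).astype(np.uint8),None,fx=8,fy=8,interpolation=cv2.INTER_NEAREST))
```

```text
foot [250.8 207.2]
footF [250.8 201.8]
footchB [256.9 207.6]
yl [244.5 211.3]
collF [250.8 206.8]
collY [267.9 223.1]
collYm [233.7 223. ]
collTopF [250.8 208.8]
foot_2mm [250.8 204.9]
```

View pics/foot.png

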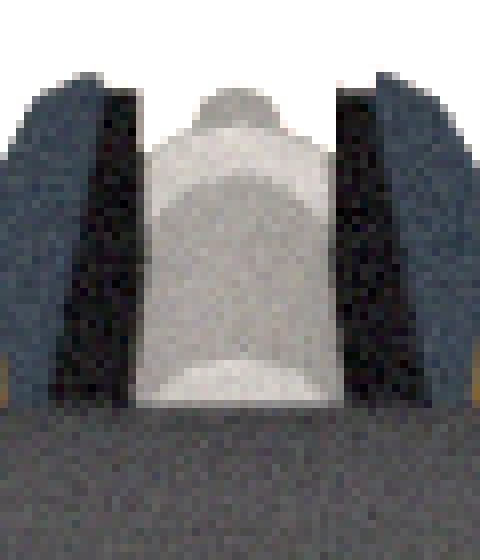

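```bash
cat > ins.py <<'E'
from h import *
np.set_printoptions(precision=4,suppress=True)
R=down(170); h=np.array([.5526,-.1992,0]); L=.0412; off=R@np.array([-.0032,.0006,0])
def tcp(dx=0,dy=0,foot=.07):  # dx,dy in tool axes
    q=h-off+R@np.array([dx,dy,0]); q[2]=foot+L; return q
E
python3 - <<'E'
from ins import *
ctrl.move_l(tcp(foot=.10),.2,R); ctrl.move_l(tcp(foot=.066),.1); ctrl.sleep(.2)
f0=ctrl.current_contact_force()
print(ctrl.move_l(tcp(foot=.024),.03,contact_N=6)); print("foot z",ctrl.current_tool_pos()[2]-L,ctrl.current_tool_pos()-tcp(foot=.024),ctrl.current_contact_force()-f0,ctrl.current_wrist_torque(),ctrl.current_grip_width()*91,ctrl.current_t())
E
```

```text
True
foot z 0.024506801963143338 [ 0.0007 -0.0002  0.0005] [1.6231 1.1993 1.608 ] [ 0.0251 -0.5168  0.0262] 15.30943597639422 26.15
```

Run:
```python
from ins import *
for f in(.018,.012,.007):
    c=ctrl.move_l(tcp(foot=f),.03,contact_N=20); print(c,"foot z",ctrl.current_tool_pos()[2]-L,ctrl.current_contact_force(),ctrl.current_wrist_torque(),ctrl.current_grip_width()*91)
    if c: break
print(ctrl.current_t())
```

```text
False foot z 0.017610248950776577 [ 7.5696 -0.9615 -2.5169] [-0.0276 -1.5163  0.035 ] 15.223086137046131
False foot z 0.011711791298558927 [ 7.1068 -0.5838 -1.7028] [ 0.0032 -1.5159 -0.0088] 15.145203953888466
False foot z 0.006858478808481054 [ 7.1172  0.0824 -0.4515] [-0.0467 -1.5989  0.013 ] 15.382863513983201
27.1833
```

Run:
```python
from ins import *
def rep(s): ctrl.sleep(.15); print(s,ctrl.current_tool_pos()-tcp(foot=.007),ctrl.current_contact_force(),ctrl.current_wrist_torque(),ctrl.current_grip_width()*91)
rep("now")
for d in(-.001,-.002): ctrl.move_l(tcp(dx=d,foot=.007),.02); rep(d)
a,_=shot("p1"); s=ctrl.read_camera("side"); t=ctrl.read_camera("top")
cv2.imwrite("pics/fin.png",np.hstack([cv2.resize(a[150:290,190:310],(500,583))[:560],np.vstack([cv2.resize(s[220:300,290:390],(290,280)),cv2.resize(t[110:210,310:410],(290,280))])])); print(ctrl.current_t())
```

```text
now [ 0.001  -0.0003 -0.0001] [ 7.5677 -0.1406  0.3433] [-0.01   -1.4871  0.0065] 15.176873351657708
-0.001 [ 0.0013 -0.0003 -0.0001] [5.5408 0.6415 1.8704] [-0.0225 -1.0576  0.012 ] 15.662507926149226
-0.002 [ 0.0017 -0.0003 -0.0001] [1.2837 0.4696 3.2281] [-0.0849 -0.1349  0.0615] 15.191093623298455
28.2833
```

View pics/fin.png

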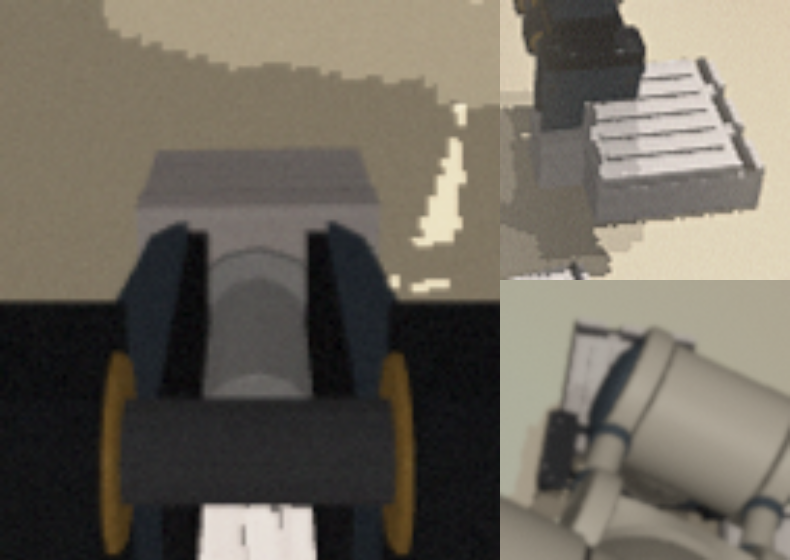

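Run:
```python
from ins import *
d=-.0023
ctrl.move_l(tcp(dx=d,foot=.007),.02)
for f in(.006,.005,.004,.003,.002,.001,0,-.001,-.002):
    ctrl.move_l(tcp(dx=d,foot=f),.02); ctrl.sleep(.2); F=ctrl.current_contact_force(); print(f,ctrl.current_tool_pos()[2]-L,F,ctrl.current_wrist_torque(),ctrl.current_grip_width()*91)
    if F[2]>20: break
ctrl.sleep(.3); print(ctrl.current_contact_force(),ctrl.current_grasp_force(),ctrl.current_t())
```

```text
0.006 0.006258846273078912 [-4.02    0.1751 11.7681] [ 0.0536  0.9111 -0.0484] 15.452102588770025
0.005 0.006009008833701979 [-8.2331  2.3539 25.1408] [0.3775 1.5351 0.0325] 14.975079959715446
[-7.1686  1.9995 25.1732] 30.004132390022278 29.7333
```

Run:
```python
from ins import *
ctrl.move_l(tcp(dx=-.0017,foot=.005),.02); ctrl.sleep(.5)
print(ctrl.current_tool_pos()[2]-L,ctrl.current_contact_force(),ctrl.current_grasp_force(),np.abs(ctrl.current_dq()).max(),ctrl.current_t())
print(ctrl.sign_off())
```

```text
0.006053289290137445 [-5.0223  1.6079 23.112 ] 30.004809200763702 0.1398824359639339 30.4833
the job is handed in; nothing more can be done
None
```

I handed the job in at about 30.5 s with the gripper still holding the pin (30 N) and pressing it down at about 23 N. The drawer is out 130 mm and the lid is shut, with the pin's foot about 24 mm below the base's top face. The depth and the flat lid are inferred from where the pin came to a hard stop; no verdict was returned.

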